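Bring the charged handpiece to the medal

TASK

The green lamp on the charging stand shows which of the three handpieces is charged: draw that one straight up out of its socket, lean it over to about 45 degrees with its bur pointing down, and hold it with the tip of the bur about 4 cm above the middle of the brass medal in the ball vise. Finish while still holding it there, still and in the air, as if about to start work. Do not let it touch the vise or the medal, and leave the other two handpieces in their sockets and the other tools where they are.

Things in the scene. Friction and masses are not known exactly. Their poses are not given: they have to be found in the camera images.
- handpiece_1: cordless handpiece in the first (stand's +y end) socket, 150 mm long, 0.16 kg. Origin: tip of the bur; z runs up to the blue cap. From the tip: bur to 14 mm, thin shank, metal nose to 70 mm (26 mm thick), collar 70-75 mm (37 mm thick, rests on the stand's top), white barrel 28 mm thick at 75-142 mm (grip here), cap to 150 mm. At the start upright, 70 mm inside the stand, 80 mm above its top.
- handpiece_2: cordless handpiece in the middle socket, 150 mm long, 0.16 kg. Origin: tip of the bur; z runs up to the blue cap. From the tip: bur to 14 mm, thin shank, metal nose to 70 mm (26 mm thick), collar 70-75 mm (37 mm thick, rests on the stand's top), white barrel 28 mm thick at 75-142 mm (grip here), cap to 150 mm. At the start upright, 70 mm inside the stand, 80 mm above its top.
- handpiece_3: cordless handpiece in the third (stand's -y end) socket, 150 mm long, 0.16 kg. Origin: tip of the bur; z runs up to the blue cap. From the tip: bur to 14 mm, thin shank, metal nose to 70 mm (26 mm thick), collar 70-75 mm (37 mm thick, rests on the stand's top), white barrel 28 mm thick at 75-142 mm (grip here), cap to 150 mm. At the start upright, 70 mm inside the stand, 80 mm above its top.
- stand: fixed charging stand, 110 (x) x 250 (y) x 85 mm high, grey top with three round 29 mm sockets in a row along its y axis at y = +80, 0, -80 mm and x = -15 mm; open below the 25 mm thick top so that the burs show. Origin under its centre. Left or right of the robot, turned up to 0.3 rad.
- lamp_green: the green lamp (domed, 26 mm wide, 13 mm high) on the stand's top: it sits beside one socket, 53 mm from that socket's centre towards the stand's +x side, and means that the handpiece in that socket is charged. Fixed; origin under its centre.
- lamp_red_1: a red lamp of the same size beside another socket: that handpiece is still charging. Fixed.
- lamp_red_2: a red lamp of the same size beside the remaining socket: still charging. Fixed.
- vise: fixed engraver's ball vise: black foot 116 mm diameter, steel ball, jaws clamping a brass medal; jaws and medal about 100 mm high, on the other side of the robot's centre line from the stand. Origin under its centre.
- medal (a point): centre of the upper face of the round brass medal (50 mm diameter) in the vise, 100 mm above the bench; z up
- hammer: small hammer lying on the bench, 240 mm long, bystander; origin under it
- ring_clamp: wooden ring clamp lying on the bench, 150 x 28 x 26 mm, bystander; origin under its middle
- pliers: red-handled pliers lying on the bench, 140 mm long, 12 mm high, bystander; origin under its pivot
- jar: small amber jar, 56 mm diameter, 60 mm high, bystander; origin under its centre
- spool: copper spool, 52 mm diameter, 38 mm high, bystander; origin under its centre

How it is judged:
By the outcome, as a careful person would: the job done as asked, in the order asked, and still so for the second after the job is handed in, while the arm keeps its last pose, push and grip.
It also fails if it takes over 54 s, if anything falls off the work surface, if the arm or the gripper's body presses on something with over 40 N, if the wrist force passes 120 N, or if a joint passes its speed limit or range.

ROBOT

A 6-joint arm with a two-finger parallel gripper is mounted at the origin on the work surface. World frame = base frame: x ahead of the robot, y to its left, z up, the work surface at z = 0. Lengths are in mm, angles in rad, forces in N, time in s.
With the tool pointing down it reaches from about 350 to 950 mm from the base axis. Payload 17.4 kg.
Tool frame: the origin (TCP) lies at the very end of the fingers, on their centre line; the grasp point (between the pads) lies env.grip_point_offset behind it (env.grip_point_offset is the distance from the TCP to the grasp point, in mm); z points along the fingers, y is the line along which they close (so a half turn about z gives the same grasp; the last joint's range is limited). The gripper opens to 93 mm and grips with 3 to 60 N. Pads are 15 mm wide; open, the fingers measure 128 mm over their backs; the gripper's body (75 mm by 188 mm) begins 65 mm behind the grasp point.
Start: joints at [1.265, 0.116, 1.442, -0, 1.584, -0.038], TCP at [178.62, 650.943, 218.646] pointing down, gripper open.
Joint ranges: [-2.83, 2.83], [-0.83, 2.19], [0.07, 2.5], [-1.14, 4.28], [0.01, 3], [-2.97, 2.97]. Speed limits (rad/s): [1.89, 1.89, 2.22, 3.14, 3.14, 3.14].

INTERFACE

Orientations are given as a unit quaternion [w, x, y, z].
In Python, from rig import observe, get_image, close_job, finder, env gives the robot as it stands.
- The arm moves only by the shell command python3 -m pendant 'ROWS' [OPENING] [FORCE]. ROWS is JSON, a list of rows, each a list of 6 numbers: the shift along the world's x, y, z in units of 0.2 m (1.0 is 0.2 m), then the turn, a rotation vector about the world's x, y, z in units of 45 degrees (1.0 is 45 degrees). A call has exactly 5 rows; each row is the pose to reach, as a shift and turn from the pose commanded when the call began; what a row does not reach only later rows make up. A row lasts 1/12 s, in which the tool goes at most 41.7 mm and 7.16 degrees, less where a joint would pass 70% of its speed; a pose out of reach is approached as far as the arm can. A call with a number of a shift or a turn outside -1 to 1 is refused whole. A call with a gripper value outside its range is refused whole. OPENING is the opening, from -1 (shut) to 1 (fully open), set as the call begins (- or left out, the last holds). The fingers move at their own pace and stop on an object; FORCE is the grip in N (left out, the last holds). Time passes only in rows, so rows that repeat a pose let the fingers close, or fill a call up. It gives the time, the measured TCP pose, the force, the opening and the grip force at its end, in the units of the state.
- observe(): the state, without advancing time (a new reading comes with each control period).
- get_image(name): name is "scene" or "side" or "wrist"; returns a dict with "color" (400x640x3 uint8, red, green, blue), "intrinsics" (3x3 intrinsics, pixels), "D" ([k1, k2, p1, p2, k3] as OpenCV has them; the pictures are not rectified), "camera_from_world" (4x4, takes a point from world to camera coordinates). Camera axes: x right, y up, looking along -z (the intrinsics and any distortion apply to the point x, -y, -z); pixel columns grow to the right and rows downward; lengths in mm; the calibration is good to about 2 mm. A picture is of the moment at which its call begins. There is no depth.
- close_job(): hands the job in; it is judged then, once.
Trained networks look in the newest picture that a camera, given by its name, has taken for a name from the list of things; names that differ only in an ending like _2 or _b are one class to them, and where a whole thing is asked for, a point or a joint stands for the part that bears it (a point fixed in the world has none). Each returns a list of dicts, best first, with "conf" (0 to 1); they miss things now and then, are a little off and sometimes report something else, mostly with a low value. They report only what shows in the picture. A call takes as long as a camera call.
- finder.cut_out(camera, query): "region" (400x640 bool, what is visible of it) and "bbox" ([left, top, right, bottom] in pixels, round what is visible of it).
The state is a dict: "time": time; "joint_pos": joint angles; "qvel": joint speeds; "tau": joint torques, N m; "eef_pos": TCP position; "orientation": TCP orientation; "wrist_force": force on the tool from outside, world axes, zero at the start; "ft_torque": the same for the moment, N m; "opening": finger opening in mm; "finger_force": force on a finger pad.
Only numpy, scipy, OpenCV 4.12 (cv2) and the standard library are available. Lean on these libraries where they do the work, as an engineer would, in place of code of your own. Each camera call takes 0.05 s, during which the arm holds its last target. There are 200 camera calls.

## Working session

There is one attempt and no reset: what is moved stays moved. The work goes in short steps, Python scripts to look and compute and a shell command to move; the robot and the scene stay as the last step left them, time stands still between calls to the robot, and variables do not carry over. Pictures are saved under pics/ and viewed, at most 10 in all, crops included, and the job is handed in when it is done.

```bash
ls; mkdir -p pics; cat > h.py <<'E'
import numpy as np, cv2
from rig import observe,get_image,close_job,finder,env
def cam(im):
    return np.array(im["intrinsics"],float),np.array(im["D"],float),np.array(im["camera_from_world"],float)
def ray(im,uv):
    K,D,T=cam(im); p=cv2.undistortPoints(np.array([[uv]],float),K,D)[0,0]
    R=T[:3,:3]; o=-R.T@T[:3,3]; return o,R.T@np.array([p[0],-p[1],-1.])
def onz(im,uv,z):
    o,d=ray(im,uv); return o+d*(z-o[2])/d[2]
def proj(im,P):
    K,D,T=cam(im); q=np.atleast_2d(P)@T[:3,:3].T+T[:3,3]; q=q*[1,-1,-1]
    return cv2.projectPoints(q,np.zeros(3),np.zeros(3),K,D)[0][:,0]
def tri(rs):
    A=0;b=0
    for o,d in rs:
        d=d/np.linalg.norm(d);M=np.eye(3)-np.outer(d,d);A=A+M;b=b+M@o
    return np.linalg.solve(A,b)
E
python3 - <<'E'
from h import *
print(env.grip_point_offset)
s=observe();print(s['orientation'],s['opening'],s['time'])
for c in ["scene","side"]:
    im=get_image(c);cv2.imwrite(f"pics/{c}0.png",im["color"][:,:,::-1])
    K,D,T=cam(im);print(c,-T[:3,:3].T@T[:3,3])
    for q,z in [("lamp_green",91),("lamp_red_1",91),("handpiece_1",115),("medal",100),("vise",50),("stand",85)]:
        try:
            for r in finder.cut_out(c,q)[:4]:
                v,u=np.nonzero(r["region"]);uv=[u.mean(),v.mean()]
                print(q,round(r["conf"],2),np.round(r["bbox"]),np.round(uv),np.round(onz(im,uv,z)))
        except Exception as e: print(q,e)
E
```

```text
pics
18.8
[-9.47456896e-05  1.33492737e-01  9.91049619e-01 -5.77141583e-04] 92.82723261917582 0.0
scene [1430.41659184 -359.06013071  897.87121193]
lamp_green 0.43 [209. 228. 217. 242.] [212. 234.] [ 624. -276.   91.]
lamp_green 0.3 [261. 180. 275. 211.] [266. 194.] [ 537. -105.   91.]
lamp_red_1 0.59 [269. 214. 278. 223.] [274. 217.] [ 628. -117.   91.]
lamp_red_1 0.55 [340. 219. 410. 294.] [377. 250.] [837.  65.  91.]
lamp_red_1 0.38 [240. 220. 250. 228.] [243. 225.] [ 625. -197.   91.]
handpiece_1 0.94 [231. 189. 248. 218.] [236. 202.] [ 562. -193.  115.]
handpiece_1 0.84 [193. 194. 212. 229.] [205. 211.] [ 562. -275.  115.]
handpiece_1 0.71 [262. 178. 278. 211.] [266. 194.] [ 563. -112.  115.]
medal 0.64 [343. 150. 379. 200.] [362. 179.] [597. 157. 100.]
vise 0.57 [345. 156. 381. 199.] [362. 179.] [544. 189.  50.]
vise 0.18 [270. 214. 280. 222.] [274. 216.] [ 587. -104.   50.]
stand 0.75 [184. 195. 293. 266.] [241. 230.] [ 634. -206.   85.]
side [ 568.68609574 -664.20757116  819.42665764]
lamp_red_1 0.67 [320. 258. 329. 268.] [323. 262.] [ 624. -200.   91.]
handpiece_1 0.77 [290. 267. 309. 304.] [299. 287.] [ 568. -275.  115.]
handpiece_1 0.67 [293. 238. 306. 272.] [300. 255.] [ 572. -194.  115.]
handpiece_1 0.58 [292. 211. 306. 239.] [299. 225.] [ 573. -108.  115.]
medal 0.71 [264. 138. 305. 184.] [284. 163.] [538. 126. 100.]
vise 0.95 [266. 141. 308. 185.] [285. 163.] [537. 181.  50.]
vise 0.52 [297. 110. 314. 126.] [306. 117.] [610. 411.  50.]
vise 0.51 [289. 209. 308. 240.] [299. 225.] [573. -60.  50.]
vise 0.3 [293. 268. 308. 304.] [299. 287.] [ 569. -238.   50.]
stand 0.7 [280. 222. 331. 330.] [307. 282.] [ 586. -247.   85.]
stand 0.23 [299. 108. 316. 126.] [306. 117.] [609. 364.  85.]
```

```bash
python3 - <<'E'
import cv2,numpy as np
a=cv2.imread("pics/scene0.png")[130:330,150:450];b=cv2.imread("pics/side0.png")[100:350,200:450]
cv2.imwrite("pics/c0.png",cv2.resize(a,None,fx=2.66,fy=2.66,interpolation=cv2.INTER_CUBIC))
cv2.imwrite("pics/c1.png",cv2.resize(b,(600,600),interpolation=cv2.INTER_CUBIC))
E
```

```text
(no output)
```

View pics/c0.png

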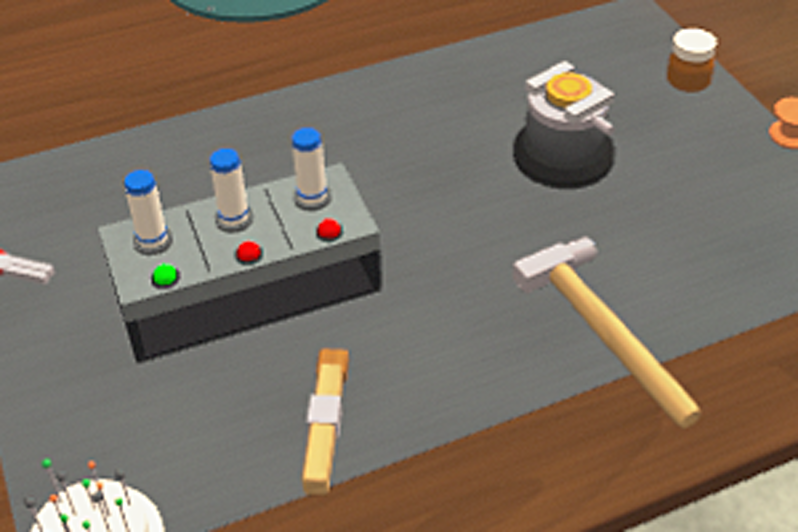

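View pics/c1.png

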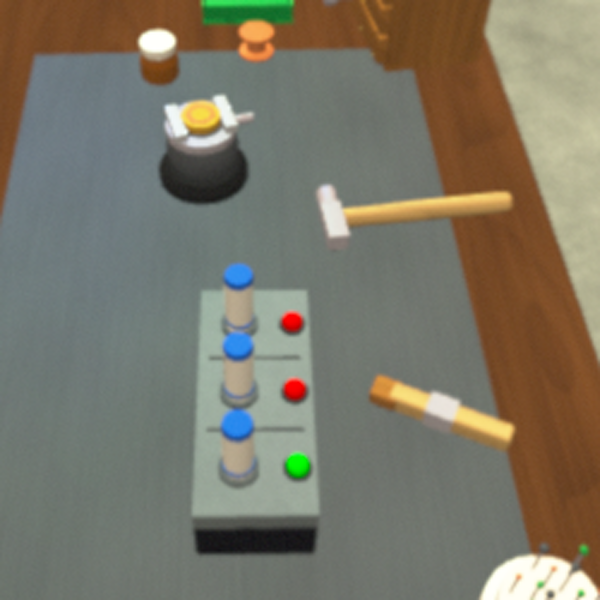

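Both views show the green lamp (scene px ~212,233; side ~324,294) beside the handpiece at the stand's -y end (handpiece_3, scene cap ~203,198). The vise with the medal is at +y (scene ~363,163; side ~284,148).

```bash
python3 - <<'E'
from h import *
M={}
ims={c:get_image(c) for c in ["scene","side"]}
for c,im in ims.items():
    h=cv2.cvtColor(im["color"],cv2.COLOR_RGB2HSV).astype(int);H,S,V=h[...,0],h[...,1],h[...,2]
    R={"cap":(H>100)&(H<125)&(S>150)&(V>80),"green":(H>50)&(H<70)&(S>180)&(V>120),"red":((H<5)|(H>175))&(S>200)&(V>120),"medal":(H>17)&(H<30)&(S>150)&(V>120)}
    for k,m in R.items():
        n,l,st,ce=cv2.connectedComponentsWithStats(m.astype(np.uint8))
        for i in range(1,n):
            if st[i,4]>15 and 90<ce[i,1]<320 and 190<ce[i,0]<400:
                z={"cap":146,"green":91,"red":91,"medal":100}[k]
                print(c,k,st[i],ce[i].round(1),onz(im,ce[i],z).round(1)); M.setdefault((c,k),[]).append(ce[i])
a=sorted(M["scene","cap"],key=lambda p:p[0]);b=sorted(M["side","cap"],key=lambda p:-p[1])
for p,q in zip(a,b): print("cap",tri([ray(ims["scene"],p),ray(ims["side"],q)]).round(1))
for k in("medal","green"):
  for p in M["scene",k]:
    for q in M["side",k]: print(k,tri([ray(ims["scene"],p),ray(ims["side"],q)]).round(1))
E
```

```text
scene cap [260 178  10   9  71] [264.6 181.8] [ 551.6 -109.9  146. ]
scene cap [229 186  11   9  76] [234.  189.8] [ 549.4 -191.4  146. ]
scene cap [197 194  11   9  83] [201.9 198. ] [ 546.8 -273.4  146. ]
scene green [208 229   8   8  51] [211.4 232.8] [ 618.9 -276.9   91. ]
scene red [270 213   8   6  41] [273.4 215.7] [ 624.6 -116.3   91. ]
scene red [239 221   9   7  46] [243.  224.1] [ 621.8 -196.7   91. ]
scene medal [356 157  16  13 113] [362.8 163.1] [534.6 192.1 100. ]
side cap [294 210  11  10  92] [299.  214.7] [ 573.6 -103.2  146. ]
side cap [293 239  12  11 103] [298.7 243.7] [ 570.8 -185.3  146. ]
side cap [293 270  12  13 122] [298.4 276.6] [ 568.2 -267.1  146. ]
side green [285  76  36  28 818] [302.3  91.4] [599.6 505.9  91. ]
side green [319 289  10  10  78] [323.7 293.7] [ 620.8 -278.7   91. ]
side red [318 231   8   7  45] [321.3 233.9] [ 626.  -119.6   91. ]
side red [319 259   8   8  52] [322.4 262.1] [ 623.5 -199.5   91. ]
side medal [276 143  15  13 146] [283.5 149. ] [535.1 185.8 100. ]
cap [ 567.9 -276.2  163.2]
cap [ 570.4 -196.2  163.1]
cap [ 573.1 -116.7  163.6]
medal [534.4 191.3  97.9]
green [ 689.1 -220.4  381.9]
green [ 620.5 -277.9   91.7]
```

```bash

python3 -m pendant '[[0.06,-0.13,0.03,0,0,-0.05],[0.11,-0.27,0.06,0,0,-0.1],[0.17,-0.4,0.09,0,0,-0.15],[0.22,-0.53,0.12,0,0,-0.2],[0.28,-0.66,0.15,0,0,-0.25]]' 1
python3 -m pendant '[[0.06,-0.13,0,0,0,-0.05],[0.11,-0.27,0,0,0,-0.1],[0.17,-0.4,0,0,0,-0.15],[0.22,-0.53,0,0,0,-0.2],[0.28,-0.66,0,0,0,-0.25]]'
python3 -m pendant '[[0.06,-0.13,0,0,0,-0.05],[0.11,-0.27,0,0,0,-0.1],[0.17,-0.4,0,0,0,-0.15],[0.22,-0.53,0,0,0,-0.2],[0.28,-0.66,0,0,0,-0.25]]'
python3 -m pendant '[[0.06,-0.13,0,0,0,-0.05],[0.11,-0.27,0,0,0,-0.1],[0.17,-0.4,0,0,0,-0.15],[0.22,-0.53,0,0,0,-0.2],[0.28,-0.66,0,0,0,-0.25]]'
python3 -m pendant '[[0.06,-0.13,0,0,0,-0.05],[0.11,-0.27,0,0,0,-0.1],[0.17,-0.4,0,0,0,-0.15],[0.22,-0.53,0,0,0,-0.2],[0.28,-0.66,0,0,0,-0.25]]'
python3 -m pendant '[[0.06,-0.13,0,0,0,-0.05],[0.11,-0.27,0,0,0,-0.1],[0.17,-0.4,0,0,0,-0.15],[0.22,-0.53,0,0,0,-0.2],[0.28,-0.66,0,0,0,-0.25]]'
python3 -c "
from h import *
s=observe();print(np.round(s['joint_pos'],2))"
```

```text
time: 1.22
eef_pos: [234.7, 517.7, 248.9]
orientation: [0.0, 0.231, 0.973, 0.0]
wrist_force: [0.3, 1.1, 0.3]
opening: 93.1
finger_force: 0.0
time: 1.63
eef_pos: [290.7, 385.7, 248.8]
orientation: [0.0, 0.325, 0.946, 0.0]
wrist_force: [0.8, -0.2, 0.2]
opening: 93.0
finger_force: 0.0
time: 2.05
eef_pos: [346.7, 253.7, 248.9]
orientation: [0.0, 0.416, 0.909, 0.0]
wrist_force: [-0.1, 1.2, 0.4]
opening: 92.9
finger_force: 0.0
time: 2.47
eef_pos: [402.7, 121.6, 249.0]
orientation: [0.0, 0.503, 0.864, 0.0]
wrist_force: [-0.2, 0.8, 0.2]
opening: 92.8
finger_force: 0.0
time: 2.88
eef_pos: [458.8, -10.5, 248.9]
orientation: [0.0, 0.586, 0.81, 0.0]
wrist_force: [0.0, 1.3, -0.2]
opening: 92.7
finger_force: 0.0
time: 3.3
eef_pos: [514.8, -142.6, 248.8]
orientation: [0.0, 0.662, 0.749, 0.0]
wrist_force: [-0.4, 0.4, 0.7]
opening: 92.9
finger_force: 0.0
[-0.32 -0.2   1.7   0.    1.64 -0.44]
```

```bash

python3 -m pendant '[[0.06,-0.14,0,0,0,-0.04],[0.12,-0.28,0,0,0,-0.08],[0.18,-0.42,0,0,0,-0.12],[0.24,-0.56,0,0,0,-0.16],[0.266,-0.668,0,0,0,-0.18]]'
python3 -m pendant '[[0,0,-0.02,0,0,0],[0,0,-0.04,0,0,0],[0,0,-0.06,0,0,0],[0,0,-0.08,0,0,0],[0,0,-0.1,0,0,0]]'
python3 - <<'E'
from h import *
s=observe();print(s['eef_pos'])
im=get_image("wrist");cv2.imwrite("pics/w0.png",im["color"][:,:,::-1])
for p in [[567.9,-276.2,165],[567.9,-276.2,85],[620.5,-278,98],[570.4,-196.2,165]]: print(proj(im,p).round())
h=cv2.cvtColor(im["color"],cv2.COLOR_RGB2HSV).astype(int);H,S,V=h[...,0],h[...,1],h[...,2]
n,l,st,ce=cv2.connectedComponentsWithStats(((H>100)&(H<125)&(S>150)&(V>80)).astype(np.uint8))
for i in range(1,n):
    if st[i,4]>50: print(st[i],ce[i].round(),onz(im,ce[i],165).round(1))
ims={c:get_image(c) for c in ["scene"]}
cv2.imwrite("pics/s1.png",ims["scene"]["color"][:,:,::-1])
E
```

```text
time: 3.72
eef_pos: [568.6, -276.7, 248.2]
orientation: [-0.0, 0.714, 0.7, -0.0]
wrist_force: [-0.0, 0.9, -0.1]
opening: 93.1
finger_force: 0.0
time: 4.13
eef_pos: [567.7, -273.8, 228.5]
orientation: [0.0, 0.713, 0.702, 0.0]
wrist_force: [-0.2, -0.6, 0.7]
opening: 92.9
finger_force: 0.0
[ 567.73720206 -273.79181798  228.52242418]
[[318. 220.]]
[[318. 193.]]
[[375. 198.]]
[[320. 105.]]
[ 301   83   39   40 1202] [320. 103.] [ 570.2 -195.   165. ]
[301 198  35  36 974] [318. 215.] [ 568. -273.  165.]
```

View pics/w0.png

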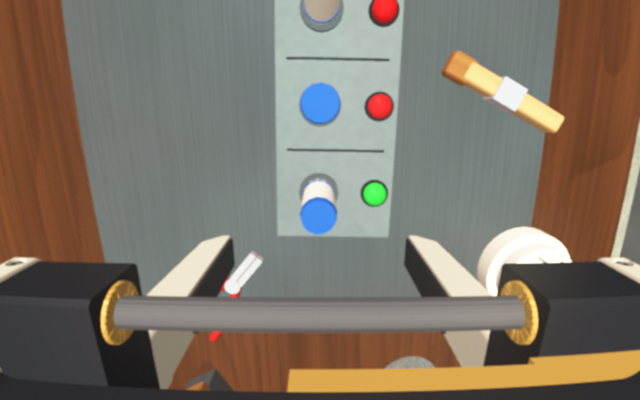

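The wrist view shows the cap at (318,215), which puts it at (568,-273…-276), with the green lamp beside it at (375,193). That agrees with the first fix, so I descend and grip.

```bash

python3 -m pendant '[[0,0,-0.06,0,0,0],[0,0,-0.12,0,0,0],[0,-0.005,-0.18,0,0,0],[0,-0.005,-0.24,0,0,0],[0,-0.005,-0.3,0,0,0]]'
python3 -m pendant '[[0,0,-0.06,0,0,0],[0,0,-0.12,0,0,0],[0,0,-0.18,0,0,0],[0,0,-0.24,0,0,0],[0,0,-0.28,0,0,0]]'
python3 -m pendant '[[0,0,0,0,0,0],[0,0,0,0,0,0],[0,0,0,0,0,0],[0,0,0,0,0,0],[0,0,0,0,0,0]]' -1 35
python3 -m pendant '[[0,0,0,0,0,0],[0,0,0,0,0,0],[0,0,0,0,0,0],[0,0,0,0,0,0],[0,0,0,0,0,0]]' -1 35
python3 -m pendant '[[0,0,0,0,0,0],[0,0,0,0,0,0],[0,0,0,0,0,0],[0,0,0,0,0,0],[0,0,0,0,0,0]]'
```

```text
time: 4.65
eef_pos: [567.5, -275.6, 166.8]
orientation: [-0.0, 0.713, 0.701, -0.0]
wrist_force: [-0.3, -0.4, 0.8]
opening: 92.8
finger_force: 0.0
time: 5.07
eef_pos: [567.5, -275.5, 110.8]
orientation: [-0.001, 0.713, 0.701, -0.0]
wrist_force: [0.2, 0.8, -0.3]
opening: 92.9
finger_force: 0.0
time: 5.48
eef_pos: [568.1, -275.8, 113.4]
orientation: [0.001, 0.713, 0.701, 0.0]
wrist_force: [-0.3, -0.8, -0.3]
opening: 64.1
finger_force: 0.0
time: 5.9
eef_pos: [567.8, -275.7, 112.7]
orientation: [0.0, 0.713, 0.701, -0.0]
wrist_force: [-0.6, 0.9, -0.1]
opening: 30.9
finger_force: 0.0
time: 6.32
eef_pos: [567.8, -275.7, 112.6]
orientation: [-0.0, 0.713, 0.701, -0.0]
wrist_force: [-1.1, 0.6, 0.8]
opening: 27.6
finger_force: 35.0
```

Gripped at 27.6 mm, which matches the 28 mm barrel. Next I draw it straight up, slowly at first.

```bash

python3 -m pendant '[[0,0,0.02,0,0,0],[0,0,0.05,0,0,0],[0,0,0.08,0,0,0],[0,0,0.11,0,0,0],[0,0,0.15,0,0,0]]'
python3 -m pendant '[[0,0,0.04,0,0,0],[0,0,0.08,0,0,0],[0,0,0.12,0,0,0],[0,0,0.16,0,0,0],[0,0,0.2,0,0,0]]'
python3 -m pendant '[[0,0,0.06,0,0,0],[0,0,0.12,0,0,0],[0,0,0.18,0,0,0],[0,0,0.24,0,0,0],[0,0,0.3,0,0,0]]'
python3 -m pendant '[[0,0,0.08,0,0,0],[0,0,0.16,0,0,0],[0,0,0.24,0,0,0],[0,0,0.32,0,0,0],[0,0,0.38,0,0,0]]'
python3 -m pendant '[[0,0,0.06,0,0,0],[0,0,0.1,0,0,0],[0,0,0.13,0,0,0],[0,0,0.15,0,0,0],[0,0,0.15,0,0,0]]'
python3 - <<'E'
from h import *
s=observe();print(np.round(s['joint_pos'],2))
for c in ["scene","side"]:
    im=get_image(c);cv2.imwrite(f"pics/{c}2.png",im["color"][:,:,::-1])
    p=s['eef_pos'];print(proj(im,[p,p-[0,0,97.6]]).round())
a=cv2.imread("pics/scene2.png")[60:260,120:420];b=cv2.imread("pics/side2.png")[130:330,220:420]
cv2.imwrite("pics/c2.png",np.hstack([cv2.resize(a,None,fx=1.6,fy=1.6),cv2.resize(b,None,fx=1.6,fy=1.6)]))
E
```

```text
time: 6.73
eef_pos: [567.8, -275.6, 143.3]
orientation: [-0.0, 0.713, 0.701, -0.0]
wrist_force: [0.3, -0.1, -2.3]
opening: 27.6
finger_force: 35.0
time: 7.15
eef_pos: [567.8, -275.7, 183.6]
orientation: [0.0, 0.713, 0.701, 0.0]
wrist_force: [0.5, -0.6, -2.4]
opening: 27.6
finger_force: 35.0
time: 7.57
eef_pos: [567.8, -275.7, 244.1]
orientation: [0.0, 0.713, 0.701, 0.0]
wrist_force: [-0.2, -0.9, -0.9]
opening: 27.4
finger_force: 35.0
time: 7.98
eef_pos: [567.9, -275.7, 320.9]
orientation: [0.001, 0.713, 0.701, 0.0]
wrist_force: [-0.0, 0.4, -2.6]
opening: 27.4
finger_force: 35.0
time: 8.4
eef_pos: [567.9, -275.7, 349.2]
orientation: [0.0, 0.713, 0.701, 0.0]
wrist_force: [-0.1, 0.3, -1.9]
opening: 27.4
finger_force: 35.0
[-0.49  0.02  1.34 -0.    1.79 -0.48]
[[187. 134.]
 [195. 170.]]
[[296. 216.]
 [297. 251.]]
```

View pics/c2.png

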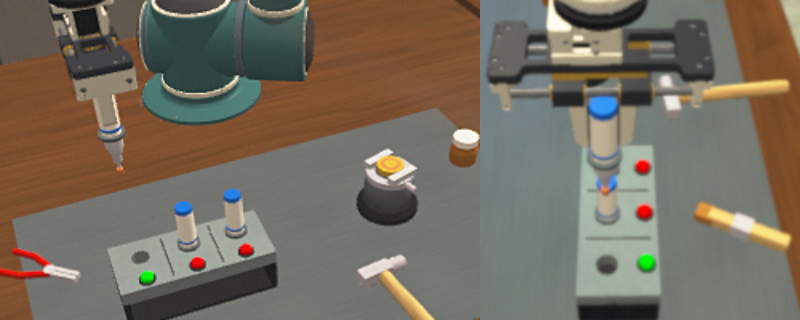

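Handpiece 3 is out and held; its tip shows at scene (196,166). The other two are still in their sockets. Now I carry it over the medal at height while leaning it.

```bash

python3 -m pendant '[[-0.01,0.06,0,0,-0.03,0],[-0.04,0.17,0,0,-0.08,0],[-0.07,0.3,0,0,-0.14,0],[-0.1,0.44,0,0,-0.2,0],[-0.13,0.58,0,0,-0.25,0]]'
python3 -m pendant '[[-0.03,0.12,0,0,-0.05,0],[-0.06,0.24,0,0,-0.1,0],[-0.08,0.36,0,0,-0.15,0],[-0.1,0.48,0,0,-0.2,0],[-0.13,0.58,0,0,-0.25,0]]'
python3 -m pendant '[[-0.03,0.12,0,0,-0.05,0],[-0.06,0.24,0,0,-0.1,0],[-0.08,0.36,0,0,-0.15,0],[-0.1,0.48,0,0,-0.2,0],[-0.13,0.58,0,0,-0.25,0]]'
python3 -m pendant '[[-0.03,0.14,0,0,-0.06,0],[-0.06,0.28,0,0,-0.12,0],[-0.08,0.4,0,0,-0.18,0],[-0.1,0.51,0,0,-0.22,0],[-0.12,0.59,0,0,-0.25,0]]'
python3 -m pendant '[[0,0,-0.02,0,0,0],[0,0,-0.06,0,0,0],[0,0,-0.11,0,0,0],[0,0,-0.16,0,0,0],[0,0,-0.2,0,0,0]]'
python3 -m pendant '[[0,0,0,0,0,0],[0,0,0,0,0,0],[0,0,0,0,0,0],[0,0,0,0,0,0],[0,0,0,0,0,0]]'
cat > chk.py <<'E'
import sys
from h import *
from scipy.spatial.transform import Rotation as Ro
s=observe();q=s['orientation'];R=Ro.from_quat([q[1],q[2],q[3],q[0]]).as_matrix();p=s['eef_pos']
print(np.round(s['joint_pos'],2),p.round(1),"z",R[:,2].round(3),"tip",(p+97*R[:,2]).round(1))
out=[]
for c in ["scene","side"]:
    im=get_image(c);print(c,proj(im,[p,p+97*R[:,2],[534.5,190.5,100]]).round(1).tolist())
    u,v=proj(im,p+97*R[:,2])[0].astype(int);u0,v0=u-40,max(v-50,0)
    print("crop origin",u0,v0,"x5")
    out.append(cv2.resize(im["color"][v0:v0+110,u0:u0+80,::-1],(400,550),interpolation=cv2.INTER_CUBIC))
cv2.imwrite(sys.argv[1],np.hstack(out))
E
python3 chk.py pics/c3.png
```

```text
time: 8.92
eef_pos: [541.2, -158.7, 347.7]
orientation: [0.069, 0.71, 0.698, 0.071]
wrist_force: [0.2, 0.7, -1.0]
opening: 27.7
finger_force: 35.0
time: 9.33
eef_pos: [515.4, -42.3, 347.9]
orientation: [0.137, 0.699, 0.688, 0.14]
wrist_force: [-0.1, -0.1, -0.7]
opening: 27.4
finger_force: 35.0
time: 9.75
eef_pos: [489.4, 73.5, 348.0]
orientation: [0.204, 0.682, 0.671, 0.208]
wrist_force: [0.3, -0.3, -1.8]
opening: 27.5
finger_force: 35.0
time: 10.17
eef_pos: [464.9, 192.1, 347.7]
orientation: [0.268, 0.658, 0.648, 0.274]
wrist_force: [0.7, -0.3, -1.2]
opening: 27.3
finger_force: 35.0
time: 10.58
eef_pos: [466.0, 189.3, 306.7]
orientation: [0.268, 0.659, 0.648, 0.272]
wrist_force: [0.3, 0.0, -1.0]
opening: 27.5
finger_force: 35.0
time: 11.0
eef_pos: [465.9, 190.3, 309.2]
orientation: [0.268, 0.659, 0.648, 0.273]
wrist_force: [-0.6, -0.5, -1.9]
opening: 27.8
finger_force: 35.0
[ 0.57 -0.74  2.11 -0.44  1.11  0.64] [465.9 190.3 309.2] z [ 0.707  0.    -0.707] tip [534.6 190.3 240.7]
scene [[355.3, 86.9], [365.8, 121.5], [362.3, 163.2]]
crop origin 325 71 x5
side [[252.4, 84.6], [281.0, 107.2], [283.3, 148.0]]
crop origin 241 57 x5
```

View pics/c3.png

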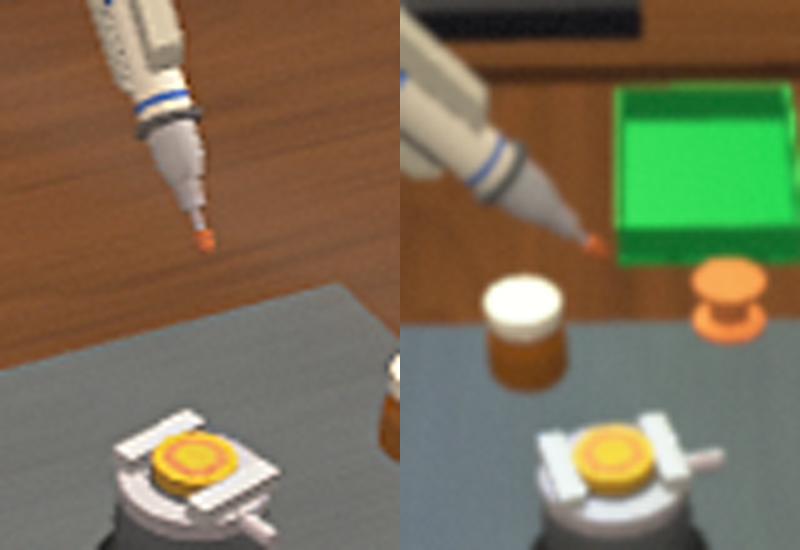

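Both views show the handpiece leaning at 45° and well gripped. The bur tip appears at scene (366,121) and side (281,107), matching the predictions of (366,121.5) and (281,107), with the medal below. Joint 2 is close to its limit, so I descend in a small step and check the trend.

```bash

python3 -m pendant '[[0,0,-0.02,0,0,0],[0,0,-0.05,0,0,0],[0,0,-0.08,0,0,0],[0,0,-0.1,0,0,0],[0,0,-0.1,0,0,0]]'
python3 -c "
from h import *
print(observe()['joint_pos'].round(3))"
```

```text
time: 11.52
eef_pos: [465.6, 190.2, 287.0]
orientation: [0.268, 0.659, 0.648, 0.272]
wrist_force: [-0.7, 0.3, -1.2]
opening: 27.4
finger_force: 35.0
[ 0.566 -0.741  2.142 -0.443  1.084  0.657]
```

Joint 2 hardly changes (-0.741) and joint 3 has room, so I continue down.

```bash

python3 -m pendant '[[0,0,-0.03,0,0,0],[0,0,-0.08,0,0,0],[0,0,-0.13,0,0,0],[0,0,-0.18,0,0,0],[0,0,-0.22,0,0,0]]'
python3 -m pendant '[[0,0,-0.04,0,0,0],[0,0,-0.08,0,0,0],[0,0,-0.12,0,0,0],[0,0,-0.15,0,0,0],[0,0,-0.17,0,0,0]]'
python3 -m pendant '[[0,0,0,0,0,0],[0,0,0,0,0,0],[0,0,0,0,0,0],[0,0,0,0,0,0],[0,0,0,0,0,0]]'
python3 chk.py pics/c4.png
```

```text
time: 11.93
eef_pos: [465.6, 190.2, 242.8]
orientation: [0.268, 0.659, 0.648, 0.272]
wrist_force: [0.1, -1.2, -2.3]
opening: 27.5
finger_force: 35.0
time: 12.35
eef_pos: [465.7, 190.3, 209.6]
orientation: [0.268, 0.659, 0.648, 0.273]
wrist_force: [-0.8, 0.1, -1.1]
opening: 27.7
finger_force: 35.0
time: 12.77
eef_pos: [465.9, 190.4, 211.1]
orientation: [0.268, 0.659, 0.648, 0.273]
wrist_force: [0.4, 0.8, -0.6]
opening: 27.8
finger_force: 35.0
[ 0.57 -0.74  2.26 -0.48  0.97  0.72] [465.9 190.4 211.1] z [ 0.707  0.    -0.707] tip [534.5 190.5 142.6]
scene [[353.3, 118.4], [363.3, 151.3], [362.3, 163.2]]
crop origin 323 101 x5
side [[256.1, 116.9], [282.7, 136.5], [283.3, 148.0]]
crop origin 242 86 x5
```

View pics/c4.png

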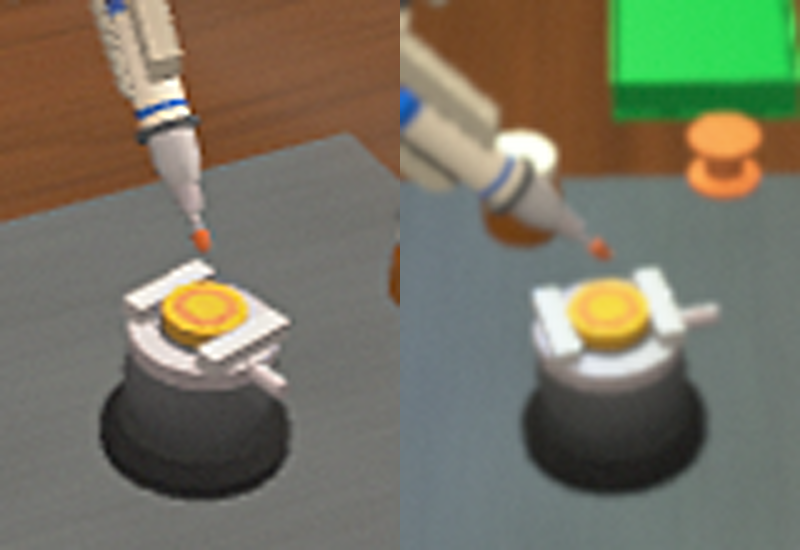

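The bur tip shows at scene (364,151) and side (283.5,138), with the medal's face centre at about (364.2,161.8) and (284,147.7). I triangulate both to check the offset.

```bash
python3 - <<'E'
from h import *
a=get_image("scene");b=get_image("side")
for p,q in [((364,151),(283.4,137.7)),((364.2,161.8),(284,147.7))]:
    print(tri([ray(a,p),ray(b,q)]).round(1),onz(a,p,100).round(1),onz(b,q,100).round(1))
E
```

```text
[535.7 190.7 141.1] [483.7 223.9 100. ] [534.6 238.2 100. ]
[535.6 194.4 101.4] [530.7 198.8 100. ] [536.4 191.7 100. ]
```

The medal centre is about (535,193), so I make a small correction of +2.5 mm in y and -2 mm in z, then settle and hand in.

```bash

python3 -m pendant '[[0,0.004,-0.003,0,0,0],[0,0.008,-0.006,0,0,0],[0.002,0.012,-0.01,0,0,0],[0.002,0.012,-0.01,0,0,0],[0.002,0.012,-0.01,0,0,0]]'
python3 -m pendant '[[0,0,0,0,0,0],[0,0,0,0,0,0],[0,0,0,0,0,0],[0,0,0,0,0,0],[0,0,0,0,0,0]]'
python3 -m pendant '[[0,0,0,0,0,0],[0,0,0,0,0,0],[0,0,0,0,0,0],[0,0,0,0,0,0],[0,0,0,0,0,0]]'
python3 -c "
from h import *
print(observe()['qvel'].round(4)); print(close_job())"
```

```text
time: 13.38
eef_pos: [466.2, 192.8, 208.5]
orientation: [0.268, 0.659, 0.648, 0.273]
wrist_force: [0.0, -0.0, -0.7]
opening: 27.1
finger_force: 35.0
time: 13.8
eef_pos: [466.2, 192.7, 208.7]
orientation: [0.268, 0.659, 0.648, 0.273]
wrist_force: [-0.3, -0.2, -1.7]
opening: 27.6
finger_force: 35.0
time: 14.22
eef_pos: [466.2, 192.7, 208.6]
orientation: [0.268, 0.659, 0.648, 0.273]
wrist_force: [0.1, -0.4, -1.8]
opening: 27.5
finger_force: 35.0
[-0.0001 -0.0005 -0.0006  0.0007  0.0004 -0.0009]
the job is handed in; nothing more can be done
None
```

I handed the job in at about 14 s with handpiece_3 (green lamp) held still at 45°, its bur tip about 4 cm above the middle of the medal by my measurements; the judge's verdict was not returned.

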